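Hang two painting frames on the two-seat hook, large behind small

TASK

Tidy up after the painting class: hang the large open wooden frame by its top bar on the hook arm, in the back seat between post and collar, then the small open frame in the front seat between collar and turned-up tip, nested before the large one. Let both hang straight and square across the arm, at rest, and leave the painted panel standing in the rack.

Things in the scene. Friction and masses are not known exactly. Their poses are not given: they have to be found in the camera images.
- large_frame: Loose open frame of plain light wood, upright in a rack slot: 170 wide (y), 125 tall (z up), 12 thick (x), bars 14, opening 142 x 97 mm; 0.16 kg. On its top bar's middle a grip block 28 wide (y), 16 thick, 36 high. Origin: middle of the top bar's underside, which rests on the hook; block 14 to 50 mm above it, lower edge 111 below it. Which thing is in which slot varies.
- small_frame: The same kind of frame, smaller: 120 wide (y), 105 tall (z up), 12 thick (x), bars 14, opening 92 x 77 mm; 0.12 kg. The same grip block, 28 wide (y), 16 thick, 36 high. Origin: middle of the top bar's underside; block 14 to 50 mm above it, lower edge 91 below it. Stands upright in another slot of the rack.
- painted_panel: Closed white panel with painted bands, no opening: 146 wide (y), 115 tall, 12 thick (x), the same grip block on top (to 151 mm). Origin: middle of its lower edge, z up. Stays in its slot. The fixed grey rack has 3 parallel slots 62 mm apart, 15 wide, floor 8 mm above the table, walls up to 48 mm; the things in it rise to 169 mm at most above the table.
- hook: Fixed steel stand. Origin: on the table under its 16 mm post (top at 153 mm), z up. A level arm 10 thick runs along +x, upper side at 150 mm. From the post's axis: back seat 8 to 66 mm, collar (18 diameter) 66 to 74, front seat 74 to 127, tip rod at 132 turned up to 170 mm height. Frames, square across the arm, pass over the tip in -x, then down. Base x -50 to 140, 120 wide, 10 high.

How it is judged:
By the outcome, as a careful person would: the job done as asked, in the order asked, and still so for the second after the job is handed in, with the robot touching nothing.
It also fails if it takes over 62 s, if anything falls off the work surface, if the arm or the gripper's body presses on something with over 40 N, if the wrist force passes 120 N, or if a joint passes its speed limit or range.

ROBOT

A 6-joint arm with a two-finger parallel gripper is mounted at the origin on the work surface. World frame = base frame: x ahead of the robot, y to its left, z up, the work surface at z = 0. Lengths are in m, angles in rad, forces in N, time in s.
With the tool pointing down it reaches from about 0.35 to 0.975 m from the base axis. Payload 4.9 kg.
Tool frame: the origin (TCP) lies on the mounting face of the last link; the fingertips stand 173 mm ahead of it and the grasp point (between the pads) lies 155 mm ahead of it; z points along the fingers, y is the line along which they close (so a half turn about z gives the same grasp; the last joint's range is limited). The gripper opens to 85 mm and grips with 20 to 120 N. Pads are 22 mm wide; open, the fingers measure 114 mm over their backs; the gripper's body (76 mm by 85 mm) begins 54 mm behind the grasp point. The pads swing forward as they close: fully open they stand 13 mm farther back than shut.
Start: joints at [1.015, 0.053, 1.613, -0, 1.476, -0.119], TCP at [0.264, 0.566, 0.405] pointing down, gripper open.
Joint ranges: [-3.01, 3.01], [-1.01, 2.22], [0.06, 2.58], [-1.02, 4.17], [0.09, 2.62], [-3.14, 3.14]. Speed limits (rad/s): [2.57, 2.57, 3.14, 3.14, 3.14, 3.14].

INTERFACE

Orientations are given as a rotation vector (axis times angle).
In Python, from station import monitor, eyes, finish_job gives the robot as it stands. The module is installed in compiled form; this text tells all that it offers.
- The arm moves only by the tool step_arm, never from a script. Its argument "commands" is a list of rows, each a list of 3 entries, a list of its own where there are three numbers: the opening in per cent of the stroke, from 0 (shut) to 100 (fully open), then the shift along the tool's x, y, z in mm, then the turn about the tool's z in degrees. In form: [[hand, [x, y, z], yaw], ...]. A call has 1 to 12 rows; each row is the pose to reach, as a shift and turn from the pose commanded when the call began, along the tool's axes at that moment; what a row does not reach only later rows make up. A row lasts 1/8 s, in which the tool goes at most 62.5 mm and 10.7 degrees, less where a joint would pass 70% of its speed; a pose out of reach is approached as far as the arm can. A call with a gripper value outside its range is refused whole. The fingers move at their own pace and stop on an object; "squeeze" is the grip in N (left out, the last holds). Time passes only in rows, so rows that repeat a pose let the fingers close. It gives the time, the measured TCP pose, the force, the opening and the grip force at its end, in the units of the state.
- monitor.get_obs(): the state, without advancing time (a new reading comes with each control period).
- eyes.get_image(name): name is "side" or "top" or "wrist"; returns the picture (480x640x3 uint8, red, green, blue); there is no depth.
- eyes.camera_info(name): a dict with "camera_matrix" (3x3 intrinsics, pixels), "extrinsics" (4x4, takes a point from camera to world coordinates). Camera axes: x right, y down, z forward; pixel columns grow to the right and rows downward; lengths in m; the calibration is good to about 2 mm. A picture is of the moment at which its call begins: read the wrist's pose just before it. camera_info takes no time and is no camera call; for the wrist camera it gives the pose at the moment of the call.
- finish_job(): hands the job in; it is judged then, once.
The state is a dict: "t": time; "q": joint angles; "dq": joint speeds; "effort": joint torques, N m; "tool_pos": TCP position; "tool_rot": TCP orientation; "contact_force": force on the tool from outside, world axes, zero at the start; "wrist_torque": the same for the moment, N m; "opening": finger opening in m; "grip_force": force on a finger pad.
Only numpy, scipy, OpenCV 4.12 (cv2) and the standard library are available. Lean on these libraries where they do the work, as an engineer would, in place of code of your own. Each camera call takes 0.05 s, during which the arm holds its last target. There are 200 camera calls.

## Working session

There is one attempt and no reset: what is moved stays moved. The work goes in short steps, Python scripts to look and compute and a tool call to move; the robot and the scene stay as the last step left them, time stands still between calls to the robot, and variables do not carry over. Pictures are saved under pics/ and viewed, at most 10 in all, crops included, and the job is handed in when it is done.

Besides the shell and the picture viewer there is one more tool, called after "Call:" as a command line: name --argument value ..., lists and objects as JSON in quotes. step_arm: Moves the arm, as the interface text tells. Its arguments: {"type":"object","properties":{"commands":{"type":"array"},"squeeze":{"type":"number"}},"required":["commands"]}

```bash
mkdir -p pics; python3 - <<'E'
from station import monitor, eyes
import cv2, numpy as np
np.set_printoptions(precision=4,suppress=True)
o=monitor.get_obs()
for k,v in o.items(): print(k,v)
a=[]
for n in("top","side"):
    im=eyes.get_image(n); cv2.imwrite(f"pics/{n}0.png",im[:,:,::-1]); i=eyes.camera_info(n); print(n,np.array(i["camera_matrix"]),np.array(i["extrinsics"]))
E
```

```text
t 0.0
q [ 1.0149  0.0534  1.6143 -0.      1.476  -0.119 ]
dq [ 0.0003  0.0008 -0.0024 -0.0011 -0.0002 -0.001 ]
effort [  0.0009 -39.3702 -37.0168  -0.0001   0.0073   0.    ]
tool_pos [0.2643 0.5661 0.4034]
tool_rot [-0.6806 -3.0663  0.0031]
contact_force [-0.3125  0.234   0.1311]
wrist_torque [0.0124 0.0508 0.0305]
grip_force 0.0
opening 0.08540083919476243
top [[565.8876   0.     316.5182]
 [  0.     565.8876 234.1992]
 [  0.       0.       1.    ]] [[ 0.0274 -0.9928  0.1167  0.4078]
 [-0.9996 -0.0272  0.0034  0.0024]
 [-0.0002 -0.1167 -0.9932  1.0881]
 [ 0.      0.      0.      1.    ]]
side [[456.4824   0.     311.1261]
 [  0.     456.4824 237.2794]
 [  0.       0.       1.    ]] [[ 0.8431 -0.2413  0.4805  0.1739]
 [-0.5376 -0.3973  0.7438 -0.5246]
 [ 0.0114 -0.8854 -0.4647  0.4434]
 [ 0.      0.      0.      1.    ]]
```

View pics/top0.png

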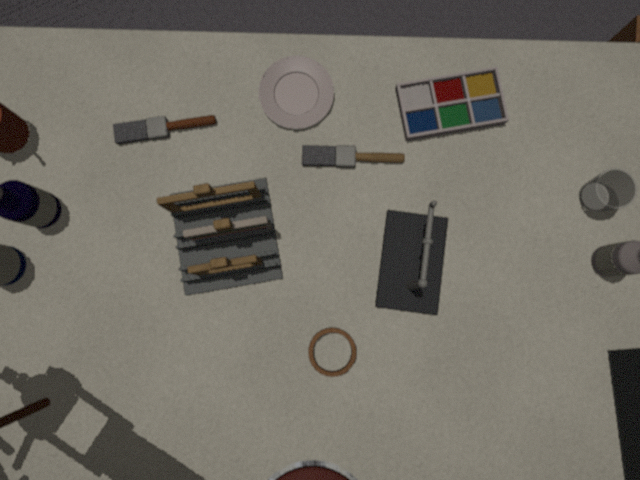

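View pics/side0.png

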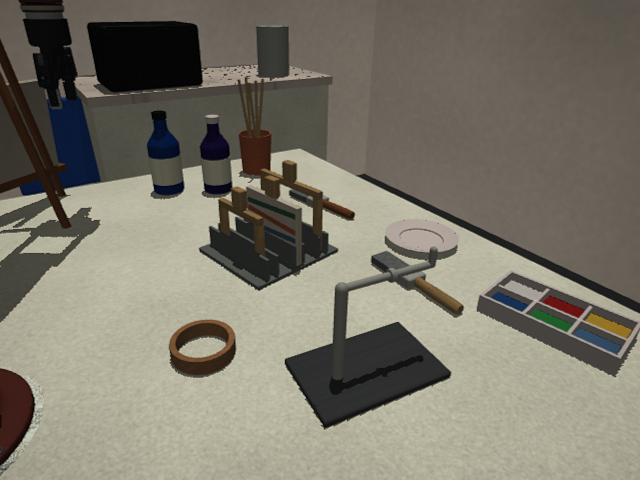

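```bash
cat > h.py <<'E'
from station import monitor, eyes
import cv2, numpy as np
from scipy.spatial.transform import Rotation as R
np.set_printoptions(precision=4,suppress=True)
def cam(n):
    i=eyes.camera_info(n); return np.array(i["camera_matrix"]),np.array(i["extrinsics"])
def ray(c,uv,z):
    K,E=c; d=E[:3,:3]@np.linalg.inv(K)@np.array([uv[0],uv[1],1.]); o=E[:3,3]
    return o+d*(z-o[2])/d[2]
def proj(c,p):
    K,E=c; q=K@(E[:3,:3].T@(np.asarray(p)-E[:3,3])); return q[:2]/q[2]
E
python3 - <<'E'
from h import *
im=cv2.imread("pics/top0.png")
a=cv2.resize(im[170:310,145:295],None,fx=4,fy=4,interpolation=cv2.INTER_CUBIC)
b=cv2.resize(im[190:330,365:460],None,fx=2,fy=4,interpolation=cv2.INTER_CUBIC)
cv2.imwrite("pics/crop.png",cv2.convertScaleAbs(np.hstack([a,b]),alpha=1.6))
c=cam("top")
for n,uv,z in(("large",(203,189),.169),("panel",(222,225),.159),("small",(219,263),.149),("post",(422,284),.153),("tip",(433,204),.170)): print(n,ray(c,uv,z))
print(R.from_rotvec(monitor.get_obs()["tool_rot"]).as_matrix())
E
```

```text
large [0.5857 0.1949 0.169 ]
panel [0.528  0.1625 0.159 ]
small [0.4655 0.1662 0.149 ]
post [ 0.4398 -0.1703  0.153 ]
tip [ 0.5708 -0.1845  0.17  ]
[[-0.9061  0.423  -0.001 ]
 [ 0.423   0.9061 -0.0016]
 [ 0.0002 -0.0018 -1.    ]]
```

View pics/crop.png

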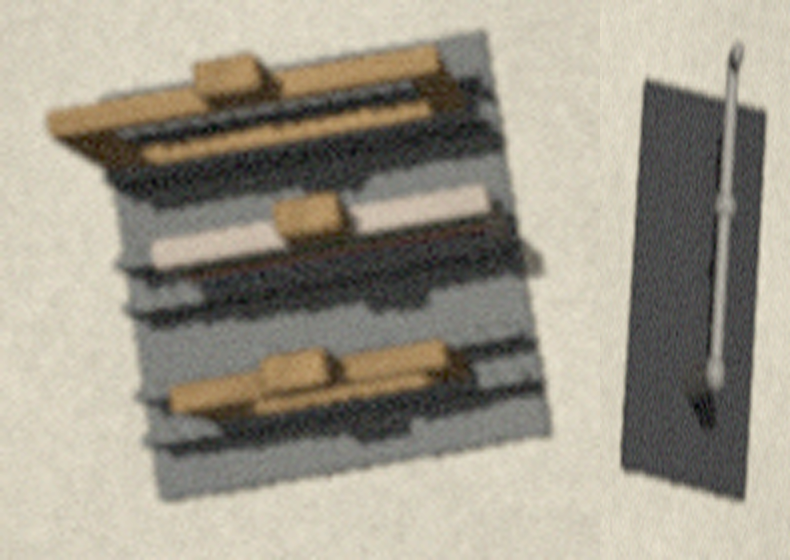

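```bash
cat >> h.py <<'E'
def go(p,yaw):
    """shift (mm) and turn (deg) for grasp point p with tool y along frame-y of yaw (deg)"""
    o=monitor.get_obs(); M=R.from_rotvec(o["tool_rot"]).as_matrix()
    g=o["tool_pos"]+M[:,2]*.155
    cur=np.degrees(np.arctan2(-M[0,1],M[1,1])); d=(yaw-cur+90)%180-90
    # keep TCP above target, tool vertical
    return "shift %s turn %.2f  | grasp now %s yaw %.2f"%(M.T@(np.array(p)-g)*1e3,-d,g,cur)
E
python3 - <<'E'
from h import *
c=cam("top")
L=lambda x,y:(145+(x-1.5)/4,170+(y-1.5)/4)
H=lambda x,y:(365+(x-600-.5)/2,190+(y-1.5)/4)
def yaw(a,b): d=a-b; return np.degrees(np.arctan2(-d[0],d[1]))
for n,a,b,z in(("large",(48,115),(436,46),.133),("panel",(152,243),(487,187),.123),("small",(170,390),(443,345),.113),("rack",(160,500),(550,435),.003)):
    A=ray(c,L(*a),z);B=ray(c,L(*b),z); print(n,A,B,(A+B)/2,yaw(A,B),np.linalg.norm(A-B))
for n,a,b in(("baseL",(645,80),(622,468)),("baseR",(765,110),(745,498))):
    A=ray(c,H(*a),.01);B=ray(c,H(*b),.01);d=A-B; print(n,A,B,np.degrees(np.arctan2(d[1],d[0])))
A=ray(c,H(735,48),.17);B=ray(c,H(715,372),.153);C=ray(c,H(725,205),.154);print(A,B,C)
print("large top",ray(c,L(228,77),.169), "small top",ray(c,L(296,370),.149))
print(go([.585,.195,.29],9.))
E
```

```text
large [0.5742 0.281  0.133 ] [0.6088 0.1162 0.133 ] [0.5915 0.1986 0.133 ] 11.852190042318583 0.1684022753113743
panel [0.5215 0.2359 0.123 ] [0.5497 0.0929 0.123 ] [0.5356 0.1644 0.123 ] 11.17223800561326 0.14572671277788476
small [0.4591 0.227  0.113 ] [0.4818 0.1102 0.113 ] [0.4704 0.1686 0.113 ] 10.968676086365459 0.11896676583072957
rack [0.4124 0.2543 0.003 ] [0.4484 0.0695 0.003 ] [0.4304 0.1619 0.003 ] 11.020111213105618 0.1882552464672906
baseL [ 0.5859 -0.129   0.01  ] [ 0.3997 -0.1096  0.01  ] -5.935960392196442
baseR [ 0.5744 -0.2446  0.01  ] [ 0.3889 -0.2258  0.01  ] -5.7811115290821515
[ 0.5748 -0.1833  0.17  ] [ 0.4421 -0.1707  0.153 ] [ 0.5114 -0.1785  0.154 ]
large top [0.5859 0.1972 0.169 ] small top [0.467  0.1669 0.149 ]
shift [-447.6352 -200.4176  -41.1298] turn -34.02  | grasp now [0.2641 0.5659 0.2486] yaw -25.02
```

Call:
step_arm --commands '[[100, [-20, -5, -60], 0], [100, [-60, -20, -110], -5], [100, [-105, -45, -110], -12], [100, [-155, -70, -110], -18], [100, [-205, -92, -110], -24], [100, [-255, -115, -110], -30], [100, [-305, -137, -110], -36], [100, [-355, -160, -110], -36], [100, [-405, -182, -80], -36], [100, [-448, -201, -45], -36], [100, [-448, -201, -45], -36], [100, [-448, -201, -45], -36]]' --squeeze 60

```text
t: 1.6
tool_pos: [0.5852, 0.1949, 0.4497]
tool_rot: [0.3, -3.127, -0.001]
contact_force: [0.8, 0.7, -0.0]
opening: 0.0854
grip_force: 0.0
```

```bash
python3 - <<'E'
from h import *
print(go([.586,.197,.155],11.1)); c=cam("wrist"); print(c)
im=eyes.get_image("wrist"); cv2.imwrite("pics/w1.png",cv2.convertScaleAbs(im[:,:,::-1],alpha=1.4))
print(proj(c,[.586,.197,.169]),proj(c,[.467,.167,.149]))
E
```

```text
shift [ -1.3715   1.8119 139.674 ] turn -0.13  | grasp now [0.5851 0.1949 0.2947] yaw 10.97
(array([[421.9724,   0.    , 319.7816],
       [  0.    , 421.9724, 241.1695],
       [  0.    ,   0.    ,   1.    ]]), array([[-0.1916,  0.9325,  0.3063,  0.5063],
       [ 0.9815,  0.1816,  0.0612,  0.1787],
       [ 0.0014,  0.3123, -0.95  ,  0.4186],
       [ 0.    ,  0.    ,  0.    ,  1.    ]]))
[323.5425 240.7153] [312.2816  27.9823]
```

View pics/w1.png

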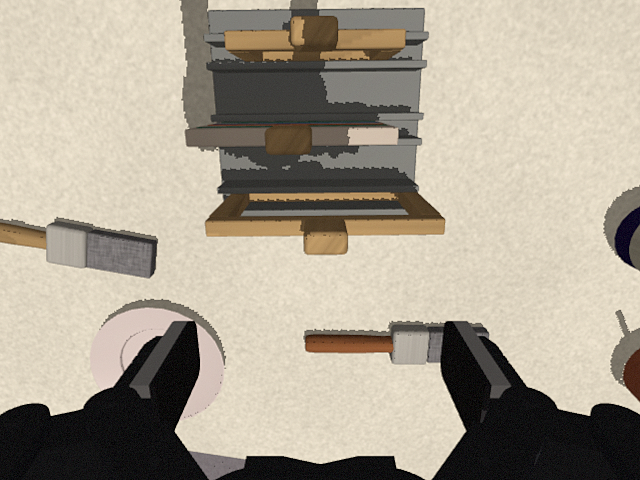

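```bash
python3 - <<'E'
from h import *
print(go([.588,.198,.156],11.1))
E
```

```text
shift [ -3.0875   1.8992 139.7665] turn -0.08  | grasp now [0.5852 0.1955 0.2958] yaw 11.02
```

Call:
step_arm --commands '[[100, [-3, 2, 40], 0], [100, [-3, 2, 80], 0], [100, [-3, 2, 115], 0], [100, [-3, 2, 132], 0], [100, [-3, 2, 139], 0], [100, [-3, 2, 139], 0], [0, [-3, 2, 139], 0], [0, [-3, 2, 139], 0], [0, [-3, 2, 139], 0], [0, [-3, 2, 139], 0], [0, [-3, 2, 139], 0], [0, [-3, 2, 139], 0]]'

```text
t: 3.15
tool_pos: [0.588, 0.1974, 0.3112]
tool_rot: [-0.301, 3.126, 0.001]
contact_force: [-1.1, 2.0, 2.8]
opening: 0.0271
grip_force: 62.0
```

Call:
step_arm --commands '[[0, [0, 0, -10], 0], [0, [0, 0, -25], 0], [0, [0, 0, -45], 0], [0, [0, 0, -65], 0], [0, [0, 0, -80], 0], [0, [0, 0, -90], 0], [0, [0, 0, -90], 0], [0, [0, 0, -90], 0]]'

```text
t: 4.15
tool_pos: [0.5877, 0.1971, 0.3998]
tool_rot: [0.3, -3.126, 0.0]
contact_force: [0.5, -0.4, -1.3]
opening: 0.0268
grip_force: 61.4
```

```bash
python3 - <<'E'
from h import *
print(monitor.get_obs()["opening"],go([.64,-.19,.246],-5.9))
E
```

```text
0.02676350718243799 shift [  22.0926 -390.0104   -1.1783] turn 16.87  | grasp now [0.5874 0.1971 0.2448] yaw 10.97
```

Call:
step_arm --commands '[[0, [0, -15, -1], 1], [0, [2, -50, -1], 3], [0, [4, -90, -1], 5], [0, [6, -135, -1], 7], [0, [9, -180, -1], 9], [0, [12, -225, -1], 11], [0, [15, -270, -1], 13], [0, [18, -315, -1], 15], [0, [20, -350, -1], 16], [0, [22, -378, -1], 17], [0, [22, -390, -1], 17], [0, [22, -390, -1], 17]]'

```text
t: 5.65
tool_pos: [0.6403, -0.1906, 0.4012]
tool_rot: [-0.167, -3.136, -0.001]
contact_force: [-0.0, -0.4, -1.7]
opening: 0.0273
grip_force: 61.4
```

```bash
python3 - <<'E'
from h import *
for n in("wrist","side"):
    im=eyes.get_image(n); cv2.imwrite(f"pics/{n}2.png",cv2.convertScaleAbs(im[:,:,::-1],alpha=1.4))
c=cam("wrist")
print(go([.4778,-.1743,.246],-5.9)); 
for p in ([.441,-.1705,.153],[.5106,-.1777,.154],[.5723,-.1841,.17]):print(proj(c,p),proj(cam("side"),p))
print(c[1])
E
python3 -c "
import cv2,numpy as np
a=cv2.imread('pics/wrist2.png');b=cv2.imread('pics/side2.png')
cv2.imwrite('pics/m2.png',np.hstack([a[:,120:520],b[:,240:640]]))"
```

```text
shift [163.213   -2.248    0.5427] turn -0.09  | grasp now [ 0.6404 -0.1891  0.2464] yaw -5.99
[ 316.0612 -212.7678] [338.4867 282.3105]
[316.4778 -14.4638] [388.6479 267.8614]
[316.5671 129.9943] [430.7088 245.7599]
[[ 0.1029  0.945   0.3106  0.5605]
 [ 0.9947 -0.0983 -0.0307 -0.1817]
 [ 0.0015  0.3121 -0.9501  0.3704]
 [ 0.      0.      0.      1.    ]]
```

View pics/m2.png

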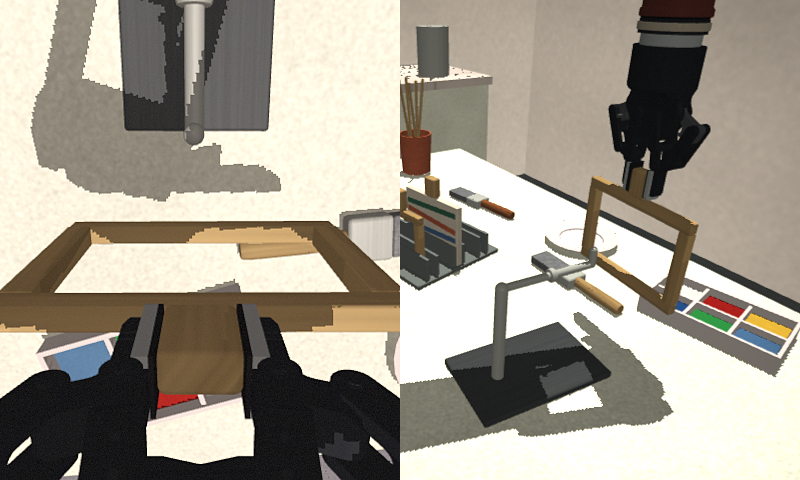

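Call:
step_arm --commands '[[0, [10, 0, 0], 0], [0, [30, -1, 0], 0], [0, [55, -1, 0], 0], [0, [80, -2, 0], 0], [0, [105, -2, 0], 0], [0, [130, -2, 0], 0], [0, [150, -2, 0], 0], [0, [160, -2, 0], 0], [0, [162, -2, 0], 0], [0, [162, -2, 5], 0], [0, [162, -2, 20], 0], [0, [162, -2, 35], 0]]'

```text
t: 7.25
tool_pos: [0.4793, -0.1748, 0.365]
tool_rot: [-0.165, -3.136, -0.001]
contact_force: [-0.2, 0.2, -1.7]
opening: 0.0271
grip_force: 61.5
```

Call:
step_arm --commands '[[0, [0, 0, 8], 0], [0, [0, 0, 14], 0], [0, [0, 0, 18], 0], [0, [0, 0, 20], 0], [0, [0, 0, 20], 0], [0, [0, 0, 20], 0]]'

```text
t: 8.0
tool_pos: [0.4793, -0.1749, 0.3471]
tool_rot: [0.165, 3.137, -0.0]
contact_force: [-0.4, 0.1, -1.7]
opening: 0.0269
grip_force: 61.4
```

```bash
python3 - <<'E'
from h import *
o=monitor.get_obs();print(o["contact_force"],o["wrist_torque"],go([.4778,-.1743,.187],-5.9))
E
```

```text
[-0.3942  0.0789 -1.7098] [ 0.0021  0.0441 -0.0011] shift [1.6387 0.4758 5.139 ] turn -0.13  | grasp now [ 0.4794 -0.1749  0.1921] yaw -6.03
```

Lower in small steps until it bears.

Call:
step_arm --commands '[[0, [0, 0, 2], 0], [0, [0, 0, 4], 0], [0, [0, 0, 5], 0], [0, [0, 0, 5], 0]]'

```text
t: 8.5
tool_pos: [0.4792, -0.1749, 0.3417]
tool_rot: [0.165, 3.137, -0.0]
contact_force: [0.0, -0.8, -2.0]
opening: 0.0271
grip_force: 61.6
```

Call:
step_arm --commands '[[0, [0, 0, 1], 0], [0, [0, 0, 2], 0], [0, [0, 0, 2], 0]]'

```text
t: 8.88
tool_pos: [0.4794, -0.1749, 0.3414]
tool_rot: [0.165, 3.137, -0.0]
contact_force: [-4.2, 1.1, 6.7]
opening: 0.0269
grip_force: 62.6
```

Call:
step_arm --commands '[[0, [0, 0, -1], 0], [36, [0, 0, -1], 0], [42, [0, 0, -1], 0], [50, [0, 0, -1], 0], [60, [0, 0, -1], 0], [70, [0, 0, -1], 0], [70, [0, 0, -5], 0], [70, [0, 0, -20], 0], [70, [0, 0, -50], 0], [70, [0, 0, -90], 0], [80, [0, 0, -120], 0], [80, [0, 0, -120], 0]]'

```text
t: 10.38
tool_pos: [0.4795, -0.175, 0.4645]
tool_rot: [0.165, 3.13, -0.005]
contact_force: [0.1, -1.0, -0.1]
opening: 0.0682
grip_force: 0.0
```

```bash
python3 - <<'E'
from h import *
ims={}
for n in("wrist","side"):
    im=eyes.get_image(n); ims[n]=cv2.convertScaleAbs(im[:,:,::-1],alpha=1.4)
cv2.imwrite('pics/m3.png',np.hstack([ims["wrist"][:,120:520],ims["side"][:,200:600]]))
print(go([.467,.167,.30],11.1))
E
```

```text
shift [ 48.0207 338.6632   4.9608] turn -17.13  | grasp now [ 0.4792 -0.1748  0.3051] yaw -6.03
```

View pics/m3.png

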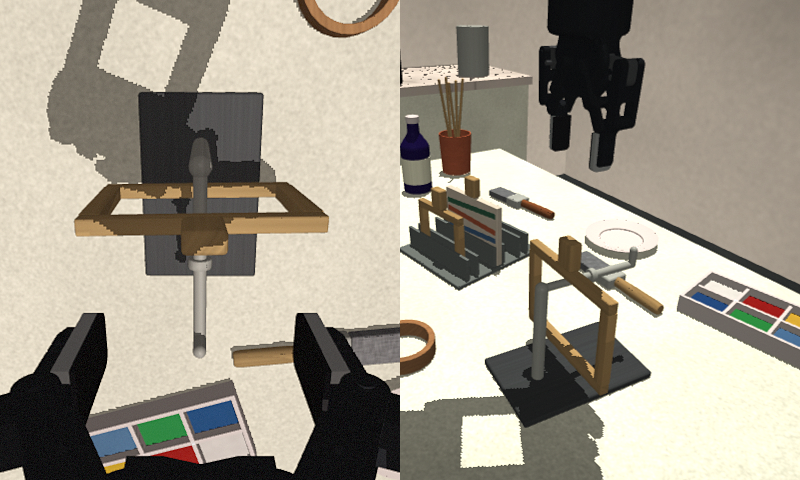

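Call:
step_arm --commands '[[100, [3, 20, 0], -1], [100, [8, 60, 0], -3], [100, [14, 105, 0], -6], [100, [22, 155, 0], -9], [100, [30, 205, 0], -12], [100, [38, 255, 0], -15], [100, [44, 300, 0], -17], [100, [48, 330, 3], -17], [100, [48, 339, 5], -17], [100, [48, 339, 5], -17], [100, [48, 339, 5], -17]]'

```text
t: 11.85
tool_pos: [0.4671, 0.1666, 0.4544]
tool_rot: [0.299, -3.127, 0.001]
contact_force: [0.3, -0.8, -0.7]
opening: 0.0853
grip_force: 0.0
```

```bash
python3 - <<'E'
from h import *
c=cam("wrist"); im=eyes.get_image("wrist")[:,:,::-1]
print(go([.467,.167,.136],11.1)); print(proj(c,[.467,.167,.149]))
cv2.imwrite('pics/w4.png',cv2.resize(cv2.convertScaleAbs(im[140:340,180:460],alpha=1.5),None,fx=2.5,fy=2.5))
E
```

```text
shift [ -0.0493   0.6097 163.5959] turn -0.21  | grasp now [0.4671 0.1664 0.2996] yaw 10.89
[321.2104 227.6535]
```

View pics/w4.png

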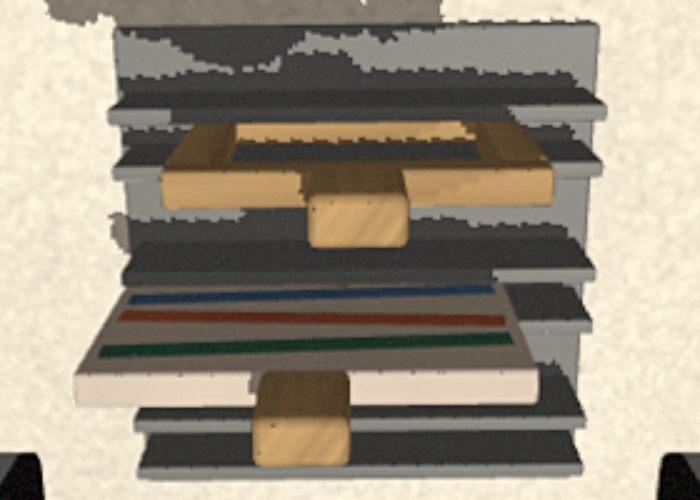

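Call:
step_arm --commands '[[100, [0, 2, 40], 0], [100, [0, 2, 90], 0], [100, [0, 2, 130], 0], [100, [0, 2, 152], 0], [100, [0, 2, 163], 0], [100, [0, 2, 163], 0], [0, [0, 2, 163], 0], [0, [0, 2, 163], 0], [0, [0, 2, 163], 0], [0, [0, 2, 163], 0], [0, [0, 2, 163], 0], [0, [0, 2, 163], 0]]'

```text
t: 13.4
tool_pos: [0.467, 0.1693, 0.2925]
tool_rot: [-0.3, 3.126, -0.0]
contact_force: [0.7, -2.6, 5.0]
opening: 0.0269
grip_force: 59.4
```

Call:
step_arm --commands '[[0, [0, 0, -10], 0], [0, [0, 0, -25], 0], [0, [0, 0, -50], 0], [0, [0, 0, -80], 0], [0, [0, 0, -115], 0], [0, [0, 0, -150], 0], [0, [0, 0, -180], 0], [0, [0, 0, -200], 0], [0, [0, 0, -205], 0], [0, [0, 0, -205], 0]]'

```text
t: 14.65
tool_pos: [0.4666, 0.1693, 0.496]
tool_rot: [0.3, -3.126, 0.0]
contact_force: [0.3, 0.0, -1.9]
opening: 0.0268
grip_force: 59.2
```

```bash
python3 - <<'E'
from h import *
print(go([.64,-.191,.341],-5.9))
E
```

```text
shift [-101.8614 -386.684    -0.1274] turn 16.87  | grasp now [0.4664 0.1692 0.341 ] yaw 10.97
```

Call:
step_arm --commands '[[0, [-15, -15, 0], 1], [0, [-40, -45, 0], 3], [0, [-65, -85, 0], 5], [0, [-85, -130, 0], 7], [0, [-95, -175, 0], 9], [0, [-102, -220, 0], 11], [0, [-102, -265, 0], 13], [0, [-102, -310, 0], 15], [0, [-102, -350, 0], 17], [0, [-102, -378, 0], 17], [0, [-102, -387, 0], 17], [0, [-102, -387, 0], 17]]'

```text
t: 16.15
tool_pos: [0.6406, -0.1913, 0.4962]
tool_rot: [-0.165, -3.136, -0.001]
contact_force: [-0.1, 1.0, 0.0]
opening: 0.0271
grip_force: 59.3
```

```bash
python3 - <<'E'
from h import *
print(go([.64,-.191,.242],-5.9))
E
```

```text
shift [ 0.4239  0.0092 99.1664] turn -0.12  | grasp now [ 0.6405 -0.1911  0.3412] yaw -6.02
```

Call:
step_arm --commands '[[0, [0, 0, 15], 0], [0, [0, 0, 45], 0], [0, [0, 0, 75], 0], [0, [0, 0, 98], 0], [0, [0, 0, 107], 0], [0, [0, 0, 107], 0], [0, [0, 0, 107], 0]]'

```text
t: 17.02
tool_pos: [0.6408, -0.1913, 0.3914]
tool_rot: [0.165, 3.135, -0.001]
contact_force: [-0.1, 0.4, -1.3]
opening: 0.0273
grip_force: 59.3
```

```bash
python3 - <<'E'
from h import *
ims={}
for n in("wrist","side"):
    im=eyes.get_image(n); ims[n]=cv2.convertScaleAbs(im[:,:,::-1],alpha=1.4)
cv2.imwrite('pics/m5.png',np.hstack([ims["wrist"][:,120:520],ims["side"][:,240:640]]))
print(go([.5405,-.1808,.234],-5.9))
E
```

```text
shift [101.2243   0.1214   2.1965] turn -0.13  | grasp now [ 0.6411 -0.1916  0.2365] yaw -6.03
```

View pics/m5.png

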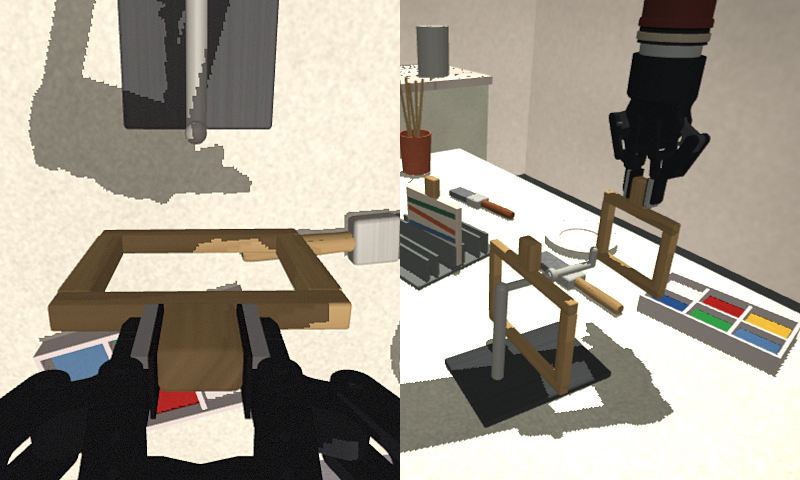

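Call:
step_arm --commands '[[0, [10, 0, 1], 0], [0, [30, 0, 1], 0], [0, [55, 0, 1], 0], [0, [78, 0, 1], 0], [0, [94, 0, 1], 0], [0, [101, 0, 1], 0], [0, [101, 0, 1], 0], [0, [101, 0, 10], 0], [0, [101, 0, 25], 0], [0, [101, 0, 36], 0], [0, [101, 0, 42], 0], [0, [101, 0, 42], 0]]'

```text
t: 18.62
tool_pos: [0.5399, -0.1805, 0.3467]
tool_rot: [-0.165, -3.136, -0.001]
contact_force: [0.2, 0.5, -0.6]
opening: 0.0272
grip_force: 59.2
```

Call:
step_arm --commands '[[0, [0, 0, 2], 0], [0, [0, 0, 4], 0], [0, [0, 0, 4], 0], [0, [0, 0, 4], 0]]'

```text
t: 19.12
tool_pos: [0.54, -0.1807, 0.3439]
tool_rot: [0.165, 3.137, -0.0]
contact_force: [0.7, -0.0, -1.2]
opening: 0.0268
grip_force: 59.2
```

Call:
step_arm --commands '[[0, [0, 0, 1], 0], [0, [0, 0, 2], 0], [0, [0, 0, 2], 0]]'

```text
t: 19.5
tool_pos: [0.5402, -0.1807, 0.3432]
tool_rot: [0.165, 3.136, -0.001]
contact_force: [-1.7, 1.4, 5.6]
opening: 0.0269
grip_force: 60.2
```

Call:
step_arm --commands '[[0, [0, 0, -1], 0], [36, [0, 0, -1], 0], [42, [0, 0, -1], 0], [50, [0, 0, -1], 0], [60, [0, 0, -1], 0], [70, [0, 0, -1], 0], [70, [0, 0, -5], 0], [70, [0, 0, -20], 0], [70, [0, 0, -50], 0], [70, [0, 0, -90], 0], [80, [0, 0, -120], 0], [80, [0, 0, -120], 0]]'

```text
t: 21.0
tool_pos: [0.5403, -0.1807, 0.4668]
tool_rot: [0.165, 3.13, -0.005]
contact_force: [-0.3, -0.1, -1.0]
opening: 0.0684
grip_force: 0.0
```

Call:
step_arm --commands '[[80, [0, 0, -10], 0], [80, [0, 0, -20], 0], [80, [0, 0, -20], 0], [80, [0, 0, -20], 0], [80, [0, 0, -20], 0], [80, [0, 0, -20], 0], [80, [0, 0, -20], 0], [80, [0, 0, -20], 0]]'

```text
t: 22.0
tool_pos: [0.54, -0.1806, 0.4817]
tool_rot: [-0.165, -3.137, -0.0]
contact_force: [0.1, 0.3, 0.1]
opening: 0.0684
grip_force: 0.0
```

```bash
python3 - <<'E'
from h import *
ims={}
for n in("top","side"):
    im=eyes.get_image(n); ims[n]=cv2.convertScaleAbs(im[:,:,::-1],alpha=1.4)
w=eyes.get_image("wrist")[:,:,::-1]
a=cv2.resize(ims["side"][200:440,260:500],(400,400)); b=w[:400,120:520]
cv2.imwrite('pics/m6.png',np.hstack([a,b]))
E
```

```text
(no output)
```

View pics/m6.png

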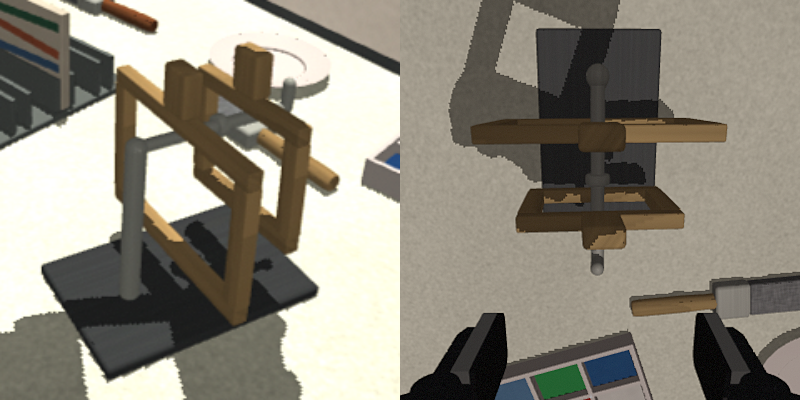

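```bash
python3 - <<'E'
from h import *
a=np.radians(-5.9); X=np.array([np.cos(a),np.sin(a),0]);Y=np.array([-np.sin(a),np.cos(a),0]);Z=np.array([0,0,1.])
P=np.array([.441,-.1705,.150]); out=[]
def mk(n,x0,y0,w,h,s,center):
    im=cv2.resize(cv2.convertScaleAbs(eyes.get_image(n)[y0:y0+h,x0:x0+w,::-1],alpha=1.5),None,fx=s,fy=s,interpolation=cv2.INTER_CUBIC); c=cam(n)
    for d,W,lo,col in((38.6,85,-.111,(0,0,255)),(99.5,60,-.091,(255,0,0))):
        for pt in [(W/1e3,.014),(-W/1e3,.014),(W/1e3,lo),(-W/1e3,lo),(.014,.05),(-.014,.05)]:
          for sx in (-6,6) if pt[1]<.05 else (-8,8):
            q=proj(c,P+X*(d+sx)/1e3+Y*pt[0]+Z*pt[1])
            cv2.circle(im,(int((q[0]+.5-x0)*s),int((q[1]+.5-y0)*s)),2,col,-1)
    return im
A=mk("side",320,200,140,200,3,0); B=mk("wrist",180,0,280,300,1.35,0)
B=cv2.copyMakeBorder(B,0,600-B.shape[0],0,0,cv2.BORDER_CONSTANT)
cv2.imwrite("pics/m7.png",np.hstack([A,B])[:,:800])
E
```

```text
(no output)
```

View pics/m7.png

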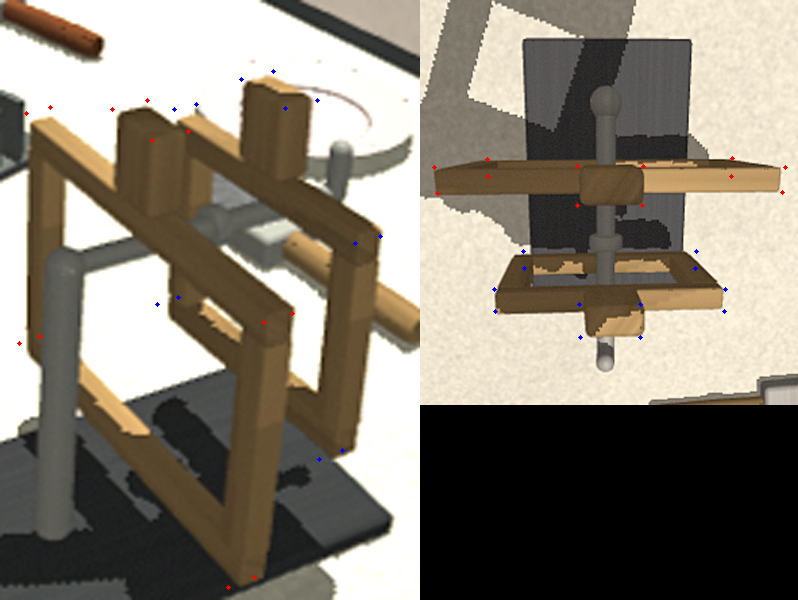

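Call:
step_arm --commands '[[80, [0, 0, 40], 0], [80, [0, 0, 85], 0], [80, [0, 0, 118], 0], [80, [0, 0, 132], 0], [70, [0, 0, 138], 0], [60, [0, 0, 138], 0], [50, [0, 0, 138], 0], [42, [0, 0, 138], 0], [36, [0, 0, 138], 0], [0, [0, 0, 138], 0], [0, [0, 0, 138], 0], [0, [0, 0, 138], 0]]' --squeeze 40

```text
t: 23.75
tool_pos: [0.5402, -0.1807, 0.3443]
tool_rot: [0.165, 3.136, -0.001]
contact_force: [-0.4, -0.6, 3.8]
opening: 0.0273
grip_force: 40.0
```

Call:
step_arm --commands '[[0, [0, 0, 0], 0], [0, [0, 0, -3], 0], [0, [0, 0, -6], 0], [0, [0, -1.5, -6], 0], [0, [0, -1.5, -6], 0], [0, [0, -1.5, -4], 0], [0, [0, -1.5, -2], 0], [0, [0, -1.5, 0], 0], [0, [0, -1.5, 1], 0], [0, [0, -1.5, 1], 0]]'

```text
t: 25.0
tool_pos: [0.5399, -0.1821, 0.3442]
tool_rot: [-0.165, -3.137, 0.0]
contact_force: [-3.1, 1.7, 6.7]
opening: 0.0278
grip_force: 40.6
```

Release the small one, rise, and check the tilt numerically by comparing left and right bar-end heights in the side view.

Call:
step_arm --commands '[[0, [0, 0, -1], 0], [36, [0, 0, -1], 0], [42, [0, 0, -1], 0], [50, [0, 0, -1], 0], [60, [0, 0, -1], 0], [70, [0, 0, -1], 0], [70, [0, 0, -5], 0], [70, [0, 0, -20], 0], [70, [0, 0, -50], 0], [70, [0, 0, -90], 0], [80, [0, 0, -120], 0], [80, [0, 0, -120], 0]]'

```text
t: 26.5
tool_pos: [0.5402, -0.1822, 0.4678]
tool_rot: [0.165, 3.13, -0.005]
contact_force: [-0.4, 0.1, -0.6]
opening: 0.0684
grip_force: 0.0
```

Call:
step_arm --commands '[[80, [0, 0, -18], 0], [80, [0, 0, -18], 0], [80, [0, 0, -18], 0], [80, [0, 0, -18], 0], [80, [0, 0, -18], 0], [80, [0, 0, -18], 0]]'

```text
t: 27.25
tool_pos: [0.5399, -0.1821, 0.4804]
tool_rot: [-0.165, -3.137, -0.0]
contact_force: [-0.2, -0.3, -0.6]
opening: 0.0687
grip_force: 0.0
```

```bash
python3 - <<'E'
from h import *
im=eyes.get_image("side"); cv2.imwrite("pics/s8.png",im[:,:,::-1]); c=cam("side")
def wood(bgr):
    h=cv2.cvtColor(bgr,cv2.COLOR_BGR2HSV); return (cv2.inRange(h,(8,70,20),(25,255,255)))
a=np.radians(-5.9); X=np.array([np.cos(a),np.sin(a),0]);Y=np.array([-np.sin(a),np.cos(a),0]);Z=np.array([0,0,1.])
P=np.array([.441,-.1705,.150])
# vertical transition rows near bar: underside/top edge on columns just inside both frame ends
old=cv2.imread("pics/side0.png")
m=wood(im[:,:,::-1])
for n,d,W in(("large",38.6,85),("small",99.5,60)):
    for y in(.85*W,.6*W,-.6*W,-.85*W):
        u,v=proj(c,P+X*(d+6)/1e3+Y*y/1e3+Z*.014); u=int(round(u))
        col=m[int(v)-15:int(v)+25,u]>0; r=np.where(col)[0]
        print(n,y,u,"pred row %.1f"%v,"first wood rows",(r[:3]+int(v)-15))
o=monitor.get_obs(); print(go(P+X*.0386+Z*.3,-5.9))
E
```

```text
large 72.25 341 pred row 239.6 first wood rows [242 243 244]
large 51.0 349 pred row 246.7 first wood rows [248 249 250]
large -51.0 397 pred row 287.3 first wood rows [287 288 289]
large -72.25 409 pred row 297.5 first wood rows [296 297 298]
small 51.0 389 pred row 237.1 first wood rows [238 239 240]
small 36.0 396 pred row 242.0 first wood rows [243 244 245]
small -36.0 432 pred row 268.2 first wood rows [269 270 271]
small -51.0 441 pred row 274.4 first wood rows [275 276 277]
shift [  60.9414    1.2528 -124.4794] turn -0.13  | grasp now [ 0.5398 -0.1821  0.3255] yaw -6.03
```

Call:
step_arm --commands '[[80, [10, 0, 0], 0], [80, [35, 0, 0], 0], [80, [55, 1, 0], 0], [80, [61, 1, 0], 0], [80, [61, 1, 0], 0], [80, [61, 1, 40], 0], [80, [61, 1, 85], 0], [80, [61, 1, 118], 0], [80, [61, 1, 132], 0], [70, [61, 1, 137], 0], [60, [61, 1, 137], 0], [50, [61, 1, 137], 0]]'

```text
t: 28.8
tool_pos: [0.4798, -0.175, 0.3454]
tool_rot: [0.165, 3.135, -0.002]
contact_force: [-0.3, -0.8, 0.0]
opening: 0.0425
grip_force: 0.0
```

Call:
step_arm --commands '[[42, [0, 0, 0], 0], [36, [0, 0, 0], 0], [0, [0, 0, 0], 0], [0, [0, 0, 0], 0], [0, [0, 0, 0], 0], [0, [0, 0, 0], 0]]'

```text
t: 29.55
tool_pos: [0.4795, -0.1747, 0.3442]
tool_rot: [0.165, 3.137, 0.0]
contact_force: [-0.3, 1.2, 4.7]
opening: 0.0272
grip_force: 40.2
```

Call:
step_arm --commands '[[0, [0, 0, -3], 0], [0, [0, 0, -6], 0], [0, [0, -1.5, -6], 0], [0, [0, -1.5, -6], 0], [0, [0, -1.5, -4], 0], [0, [0, -1.5, -2], 0], [0, [0, -1.5, 0], 0], [0, [0, -1.5, 1], 0], [0, [0, -1.5, 1], 0]]'

```text
t: 30.68
tool_pos: [0.4793, -0.1762, 0.3443]
tool_rot: [-0.165, -3.137, 0.0]
contact_force: [-3.9, 1.8, 6.4]
opening: 0.0273
grip_force: 40.5
```

Call:
step_arm --commands '[[0, [0, 0, -1], 0], [36, [0, 0, -1], 0], [42, [0, 0, -1], 0], [50, [0, 0, -1], 0], [60, [0, 0, -1], 0], [70, [0, 0, -1], 0], [70, [0, 0, -5], 0], [70, [0, 0, -20], 0], [70, [0, 0, -50], 0], [70, [0, 0, -90], 0], [80, [0, 0, -130], 0], [80, [0, 0, -130], 0]]'

```text
t: 32.17
tool_pos: [0.4795, -0.1764, 0.4789]
tool_rot: [0.165, 3.128, -0.007]
contact_force: [0.9, -0.7, -0.4]
opening: 0.0683
grip_force: 0.0
```

Call:
step_arm --commands '[[80, [0, 0, -18], 0], [80, [0, 0, -18], 0], [80, [0, 0, -18], 0], [80, [0, 0, -18], 0], [80, [0, 0, -18], 0], [80, [0, 0, -18], 0], [80, [0, 0, -18], 0], [80, [0, 0, -18], 0]]'

```text
t: 33.17
tool_pos: [0.4792, -0.1762, 0.4907]
tool_rot: [0.165, 3.137, -0.0]
contact_force: [-1.1, 1.3, 0.0]
opening: 0.0686
grip_force: 0.0
```

```bash
python3 - <<'E'
from h import *
c=cam("side")
a=np.radians(-5.9); X=np.array([np.cos(a),np.sin(a),0]);Y=np.array([-np.sin(a),np.cos(a),0]);Z=np.array([0,0,1.])
P=np.array([.441,-.1705,.150])
prev=None
for k in range(2):
    im=eyes.get_image("side"); 
    if k: print("motion", (np.abs(im.astype(int)-prev).max(2)[200:400,320:460]>40).sum())
    prev=im.astype(int)
h=cv2.cvtColor(im,cv2.COLOR_RGB2HSV); m=cv2.inRange(h,(8,70,20),(25,255,255))
for n,d,W in(("large",38.6,85),("small",99.5,60)):
    for y in(.85*W,.6*W,-.6*W,-.85*W):
        u,v=proj(c,P+X*(d+6)/1e3+Y*y/1e3+Z*.014); u=int(round(u))
        r=np.where(m[int(v)-15:int(v)+25,u]>0)[0]
        print(n,y,u,"pred %.1f"%v,"wood",(r[:3]+int(v)-15))
E
```

```text
motion 0
large 72.25 341 pred 239.6 wood [240 241 242]
large 51.0 349 pred 246.7 wood [247 248 249]
large -51.0 397 pred 287.3 wood [288 289 290]
large -72.25 409 pred 297.5 wood [298 299 300]
small 51.0 389 pred 237.1 wood [238 239 240]
small 36.0 396 pred 242.0 wood [243 244 245]
small -36.0 432 pred 268.2 wood [268 269 270]
small -51.0 441 pred 274.4 wood [275 276 277]
```

Both frames hang level and at rest in their seats.

```bash
python3 -c "from station import finish_job; print(finish_job())"
```

```text
the job is handed in; nothing more can be done
None
```

The large frame hangs in the back seat and the small one in the front seat, both level and at rest in the last side view; the painted panel was left in its rack slot, and the job was handed in at about 33 s of the allowed 62 s.

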